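# Hold a billet in the corner of the marking-out board, ready for taping

### The arm

A 6-joint arm with a two-finger parallel gripper is mounted at the origin on a cart in front of the work surface, level with it; the furniture and walls round the work are solid. World frame = base frame: x ahead of the robot, y to its left, z up, the work surface at z = 0. Lengths are in mm, angles in rad, forces in N, time in s.
With the tool pointing down it reaches from about 275 to 750 mm from the base axis. Payload 10.2 kg.
Tool frame: the origin (TCP) lies midway between the tips of the shut fingers; the grasp point (between the pads) lies 19 mm behind it; z points along the fingers, y is the line along which they close (so a half turn about z gives the same grasp; the last joint's range is limited). The gripper opens to 85 mm and grips with 20 to 120 N. Pads are 22 mm wide; open, the fingers measure 114 mm over their backs; the gripper's body (76 mm by 85 mm) begins 54 mm behind the grasp point. The pads swing forward as they close: fully open they stand 13 mm farther back than shut.
Start: joints at [-0.223, 0.313, 1.498, -0, 1.331, -0.223], TCP at [525.006, -0.013, 231.294] pointing down, gripper open.
Joint ranges: [-2.94, 2.94], [-0.97, 2.17], [0.19, 2.56], [-1.23, 4.37], [0.02, 3.11], [-2.88, 2.88]. Speed limits (rad/s): [2.39, 2.39, 3.01, 3.14, 3.14, 3.14].

### API

Orientations are given as a unit quaternion [w, x, y, z].
In Python, from rig import ctrl gives the robot as it stands.
- The arm moves only by the tool send_rows, never from a script. Its argument "targets" is a list of rows, each a list of 7 numbers: the closure, from -1 (fully open) to 1 (shut), so that 0 is half open, then the shift along the tool's x, y, z in m, then the turn, a rotation vector about the tool's x, y, z in rad. In form: [[claw, dx, dy, dz, ax, ay, az], ...]. A call has exactly 10 rows; each row shifts and turns the commanded pose from where the row before left it, along the tool's axes as they then stand; what a row does not reach is not made up. A row lasts 1/8 s, in which the tool goes at most 62.5 mm and 10.7 degrees, less where a joint would pass 70% of its speed; a pose out of reach is approached as far as the arm can. A call with a gripper value outside its range is refused whole. The fingers move at their own pace and stop on an object; "squeeze" is the grip in N (left out, the last holds). Time passes only in rows, so rows that do not move let the fingers close, or fill a call up. It gives the time, the measured TCP pose, the force, the opening and the grip force at its end, in the units of the state.
- ctrl.sense(): the state, without advancing time (a new reading comes with each control period).
- ctrl.capture(name): name is "scene" or "side" or "wrist"; returns a dict with "img" (480x640x3 uint8, red, green, blue), "camera_matrix" (3x3 intrinsics, pixels), "k1" (the pictures are not rectified: a ray, as slopes to the right and down, at radius r is drawn at 1 + k1 r^2 times it, then the intrinsics apply), "R" (3x3) and "t" (3): a world point X has camera coordinates R X + t. Camera axes: x right, y down, z forward; pixel columns grow to the right and rows downward; lengths in mm; the calibration is good to about 2 mm. A picture is of the moment at which its call begins. There is no depth.
- ctrl.finish_job(): hands the job in; it is judged then, once.
Trained networks look in a picture, given as the dict that the camera call returned (one of the last four; its "shot" number tells which), for a name from the list of things; names that differ only in an ending like _2 or _b are one class to them, and where a whole thing is asked for, a point or a joint stands for the part that bears it (a point fixed in the world has none). Each returns a list of dicts, best first, with "score" (0 to 1); they miss things now and then, are a little off and sometimes report something else, mostly with a low value. They report only what shows in the picture. A call takes as long as a camera call. They do not tell look-alikes from the thing itself.
- ctrl.boxes_of(query, picture): "extent" ([left, top, width, height] in pixels, round what is visible of it).
- ctrl.landmark_of(query, picture): "point" ([column, row] in pixels: a listed point, or the origin of a listed thing).
The state is a dict: "time_s": time; "joints": joint angles; "dq": joint speeds; "tau": joint torques, N m; "eef_pos": TCP position; "ee_rot": TCP orientation; "force": force on the tool from outside, world axes, zero at the start; "wrist_torque": the same for the moment, N m; "grip_width": opening from 0.0 (shut) to 1.0 (fully open); "grip_force": force on a finger pad.
Only numpy, scipy, OpenCV 4.12 (cv2) and the standard library are available. Lean on these libraries where they do the work, as an engineer would, in place of code of your own. Each camera call takes 0.05 s, during which the arm holds its last target. There are 200 camera calls.

### The job

I want to tape the dark wood billet down in the corner of the marking-out board, where the two steel strips meet, and need you to hold it. First slide the roll of tape up off its post and lay it flat on the middle of the folded newspaper for me; then bring the billet over, lay it flat on the board with one long side along the long strip and an end against the short strip, and press it firmly against both strips at once. Finish while still holding it pressed into the corner, do not let go, and do not disturb the tumbler, the tweezers or the pencil.

Things in the scene. Friction and masses are not known exactly. Their poses are not given: they have to be found in the camera images.
- board: Marking-out board, fixed: a brown wooden rectangle on a rubber mat, 160 mm (its x) by 250 mm (its y), top face 18 mm above the marver. Origin: centre of its underside, on the marver; z up. Two steel strips are screwed on it: the long one near its +x edge, the short one near its +y edge.
- corner (a point): The corner that the billet goes into, on the board's top face, where the inner faces of the two strips would meet (they stop 8 mm short of each other there). Axes as the board's: the long strip's inner face is the plane x = 0, the short strip's is y = 0; the free work area is towards -x and -y.
- long_strip: Long steel strip, fixed to the board, 20 x 226 mm and 6 mm high, along the board's y; its inner face looks to the board's -x. Origin: centre of its underside, on the board's top.
- end_strip: Short steel strip, fixed to the board, 106 mm along the board's x, 20 mm wide and 6 mm high; its inner face looks to the board's -y. Origin: centre of its underside, on the board's top. Both strips are so low that fingers can pass above them while they hold the billet by its upper part.
- tape_post: Tape post, fixed: a dark round steel foot, 76 mm across and 8 mm high, with an upright wooden dowel of 18 mm diameter that ends 52 mm above the marver. Origin: centre of the underside; z up.
- tape_roll: Roll of yellowish tape, loose, 64 mm outside diameter, 24 mm high, hole 29 mm, 60 g; it starts lying on the post's foot with the dowel through its hole. Origin: centre of its lower face; z is its axis, up.
- newspaper: Folded newspaper pad, stays where it lies, 115 mm (its x) by 152 mm (its y), 14 mm high. Origin: centre of its underside; z up.
- billet: Dark brown wood billet, loose, 55 mm (its x) by 130 mm (its y) by 22 mm high, 0.14 to 0.28 kg, lying flat on the marver; both long sides and both ends are alike. If it is also pressed down hard it drags on the board, and the drag takes up the push meant for the strips. Origin: centre of its underside; z up.
- tumbler: Green-tinted glass tumbler standing on the marver, 64 mm across, 90 mm high; leave alone. Origin: centre of its underside.
- tweezers: Steel tweezers lying on the marver left of the board, 212 mm (x) by 28 mm by 11 mm; leave alone. Origin: centre of the underside.
- pencil: Red pencil lying on the marver behind the board, 152 mm long, 8 mm high; leave alone. Origin: centre of the underside, its y along the pencil.
- split_mould: Black cast-iron split mould standing open behind the work, fixed, about 170 mm high: an obstacle to carry things round or over. Its base plate reaches 35 mm from the origin towards the robot and 100 mm to either side.
- mould_handle_left (a point): Middle of the mould's left wooden handle, 25 mm thick and 100 mm long, 89 mm above the marver; it slants outwards and towards the robot, its free end about 50 mm further on.
- mould_handle_right (a point): The same for its right wooden handle.
Not all that is in view belongs to the job. What is shaped like the tape_roll but blue or green is not meant.

How it is judged:
By the outcome, as a careful person would: the job done as asked, in the order asked, and still so for the second after the job is handed in, while the arm keeps its last pose, push and grip.
It also fails if it takes over 64 s, if anything falls off the work surface, if the arm or the gripper's body presses on something with over 40 N, if the wrist force passes 120 N, or if a joint passes its speed limit or range.

## Working session

There is one attempt and no reset: what is moved stays moved. The work goes in short steps, Python scripts to look and compute and a tool call to move; the robot and the scene stay as the last step left them, time stands still between calls to the robot, and variables do not carry over. Pictures are saved under pics/ and viewed, at most 14 in all, crops included, and the job is handed in when it is done.

Besides the shell and the picture viewer there is one more tool, called as name(argument=value, ...), one argument or row to a line, values as JSON. send_rows: Moves the arm, as the interface text tells. Its arguments: {"type":"object","properties":{"targets":{"type":"array"},"squeeze":{"type":"number"}},"required":["targets"]}

```bash
mkdir -p pics; ls; cat > h.py <<'E'
import numpy as np, cv2
from rig import ctrl
from scipy.spatial.transform import Rotation as Ro
def ray(c,p):
    K=np.array(c["camera_matrix"]);k=c["k1"]
    d=np.array([(p[0]-K[0,2])/K[0,0],(p[1]-K[1,2])/K[1,1]]);u=d.copy()
    for _ in range(20): u=d/(1+k*(u@u))
    R=np.array(c["R"]);t=np.array(c["t"]).ravel()
    return -R.T@t, R.T@np.array([u[0],u[1],1])
def atz(c,p,z):
    o,v=ray(c,p); return o+v*(z-o[2])/v[2]
def proj(c,X):
    K=np.array(c["camera_matrix"]);R=np.array(c["R"]);t=np.array(c["t"]).ravel()
    q=R@np.array(X,float)+t;u=q[:2]/q[2];u=u*(1+c["k1"]*(u@u))
    return np.array([K[0,0]*u[0]+K[0,2],K[1,1]*u[1]+K[1,2]])
def save(c,n): cv2.imwrite('pics/'+n,np.array(c["img"])[:,:,::-1])
E
cat > a.py <<'E'
from h import *
np.set_printoptions(precision=1,suppress=True)
Z=dict(board=0,corner=18,long_strip=18,end_strip=18,tape_post=0,tape_roll=8,newspaper=0,billet=0,tumbler=0,tweezers=0,pencil=0,split_mould=0,mould_handle_left=89,mould_handle_right=89)
for n in ["scene","side"]:
    c=ctrl.capture(n); save(c,n+'0.png'); print(n,ray(c,[320,240]))
    for k,z in Z.items():
        L=ctrl.landmark_of(k,c); print(k,[(round(d["score"],2),np.array(d["point"]),atz(c,d["point"],z)[:2]) for d in L[:3]])
print(ctrl.sense())
E
python3 a.py
```

```text
pics
scene (array([  48.5, 1023.5,  910.3]), array([ 0.4, -0.7, -0.6]))
board [(0.86, array([289.3, 306.3]), array([522.2, 264.8]))]
corner [(0.85, array([250.1, 317.2]), array([573.6, 352.3])), (0.64, array([286.8, 303.6]), array([522.4, 275. ]))]
long_strip [(0.8, array([268.6, 290.9]), array([582.4, 259.1])), (0.29, array([388.8, 220. ]), array([ 437.3, -146.2]))]
end_strip [(0.94, array([268.9, 329.5]), array([516.3, 363.5]))]
tape_post [(0.6, array([366.6, 253.6]), array([440.3,  -0.8]))]
tape_roll [(0.75, array([344.5, 332.6]), array([368.1, 283.7])), (0.74, array([366.1, 253. ]), array([439. ,   6.6])), (0.7, array([368.9, 291.8]), array([373.1, 137.7]))]
newspaper [(0.88, array([410.1, 201.8]), array([ 423.2, -287.9]))]
billet [(0.68, array([387.3, 222.4]), array([ 444.5, -156.9]))]
tumbler [(0.65, array([379.9, 175.6]), array([ 562.3, -383. ]))]
tweezers [(0.74, array([239.4, 373.6]), array([514.4, 485.1]))]
pencil [(0.82, array([251.6, 273. ]), array([665.9, 208.9])), (0.33, array([249.6, 316.8]), array([585.9, 338.3]))]
split_mould [(0.47, array([362.9, 248.6]), array([457
[... 843 characters left out ...]
63.4])), (0.56, array([439.4, 374.1]), array([ 557. , -385.4]))]
tumbler [(0.65, array([436.9, 372.9]), array([ 555.1, -380.7]))]
tweezers [(0.88, array([233.6, 203.9]), array([514.7, 479.9]))]
pencil [(0.58, array([323.4, 228.2]), array([668. , 212.9]))]
split_mould []
mould_handle_left []
mould_handle_right []
{'time_s': 1.5, 'joints': array([-0.2,  0.3,  1.5,  0. ,  1.3, -0.2]), 'dq': array([ 0.,  0.,  0.,  0., -0., -0.]), 'tau': array([  0. , -41.2, -26. ,  -0. ,   0. ,   0. ]), 'eef_pos': array([525. ,   0. , 231.3]), 'ee_rot': array([-0. ,  0.7,  0.7,  0. ]), 'force': array([-0.5,  0.5,  0.3]), 'wrist_torque': array([0.1, 0.1, 0. ]), 'grip_force': 0.0, 'grip_width': 1.0032094883335936}
```

View pics/scene0.png

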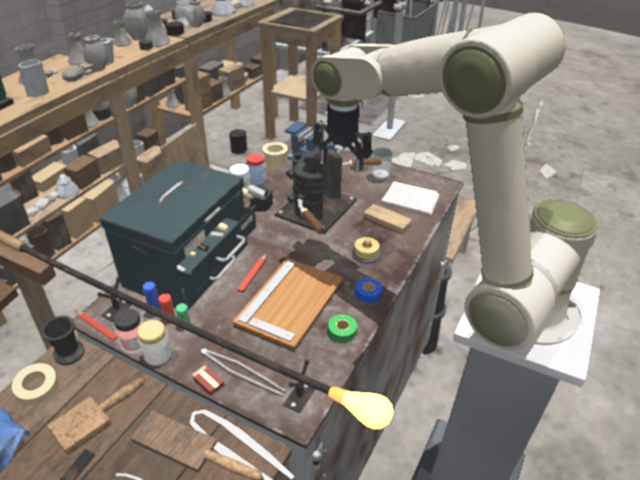

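View pics/side0.png

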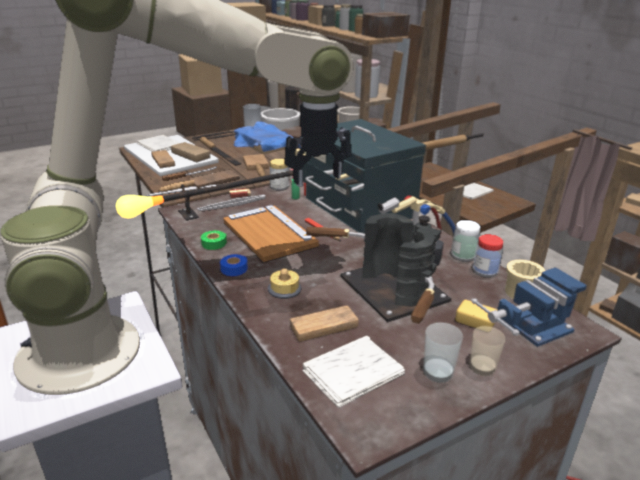

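```bash
cat > b.py <<'E'
from h import *
np.set_printoptions(precision=1,suppress=True)
c=ctrl.capture("wrist"); save(c,'w0.png'); print(ray(c,[320,240]))
for k,z in dict(tape_roll=8,tape_post=0,billet=0,board=0,corner=18,mould_handle_left=89,mould_handle_right=89,split_mould=0).items():
    print(k,[(round(d["score"],2),np.array(d["point"]),atz(c,d["point"],z)[:2]) for d in ctrl.landmark_of(k,c)[:3]])
s=ctrl.capture("scene"); d=ctrl.capture("side")
for a,b in [((311,217),(328,231)),((301,204),(348,232)),((321,229),(307,231)),((372,160),(424,305)),((382,161),(416,319)),((346,405-12),(160,200)),((240,345),(215,187))]:
    o1,v1=ray(s,a);o2,v2=ray(d,b)
    t=np.linalg.lstsq(np.c_[v1,-v2],o2-o1,rcond=None)[0]
    print(a,b,o1+v1*t[0],o2+v2*t[1])
E
python3 b.py
```

```text
(array([525.4,  70.4, 374.8]), array([-0. , -0.3, -1. ]))
tape_roll [(0.88, array([236.8, 204.8]), array([440.8,  -0.3])), (0.74, array([154. ,  55.5]), array([375.6, 133.7]))]
tape_post [(0.81, array([235.6, 202.5]), array([437.9,   0.5]))]
billet [(0.81, array([252.9, 347. ]), array([ 447., -163.]))]
board []
corner []
mould_handle_left []
mould_handle_right []
split_mould [(0.55, array([250.8, 347.3]), array([ 444.6, -163.4]))]
(311, 217) (328, 231) [584.8  42.3  97.3] [578.   43.1  91.8]
(301, 204) (348, 232) [630.7  13.4 105.4] [615.7  15.3  92.3]
(321, 229) (307, 231) [541.   70.   92.8] [536.9  70.5  89.8]
(372, 160) (424, 305) [ 564.8 -308.1   95.1] [ 571.2 -309.   100.7]
(382, 161) (416, 319) [ 538.7 -325.6   90.2] [ 540.  -325.8   91.2]
(346, 393) (160, 200) [279.9 463.8  62.4] [296.5 462.5  67.8]
(240, 345) (215, 187) [506.6 479.9  90.8] [462.7 483.1  64.1]
```

View pics/w0.png

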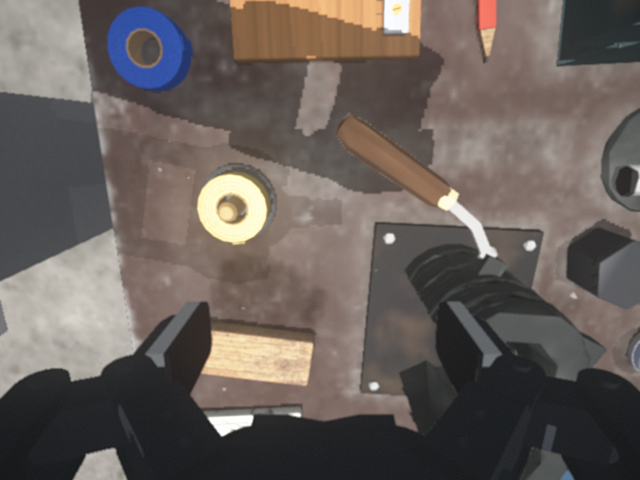

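send_rows(
  targets=[
    [-1, 0, -0.017, 0.024, 0, 0, 0],
    [-1, 0, -0.017, 0.024, 0, 0, 0],
    [-1, 0, -0.017, 0.024, 0, 0, 0],
    [-1, 0, -0.017, 0.024, 0, 0, 0],
    [-1, 0, -0.017, 0.024, 0, 0, 0],
    [-1, 0, 0, 0, 0, 0, 0],
    [-1, 0, 0, 0, 0, 0, 0],
    [-1, 0, 0, 0, 0, 0, 0],
    [-1, 0, 0, 0, 0, 0, 0],
    [-1, 0, 0, 0, 0, 0, 0],
  ],
  squeeze=40,
)

```text
time_s: 3.3
eef_pos: [440.2, -0.0, 111.5]
ee_rot: [0.0, 0.707, 0.707, 0.0]
force: [0.5, -0.3, -1.1]
grip_width: 1.0
grip_force: 0.0
```

```bash
cat > c.py <<'E'
from h import *
np.set_printoptions(precision=1,suppress=True)
c=ctrl.capture("wrist"); save(c,'w1.png'); s=ctrl.sense(); print(s["eef_pos"],s["ee_rot"],s["force"])
for k,z in dict(tape_roll=8,tape_post=0,billet=0,newspaper=0).items():
    print(k,[(round(d["score"],2),np.array(d["point"]),atz(c,d["point"],z)[:2]) for d in ctrl.landmark_of(k,c)[:3]])
hsv=cv2.cvtColor(np.array(c["img"]),cv2.COLOR_RGB2HSV)
m=cv2.inRange(hsv,(15,60,120),(40,255,255))
n,l,st,ce=cv2.connectedComponentsWithStats(m)
for i in np.argsort(-st[1:,4])[:4]+1: print(st[i],ce[i])
i=max(range(1,n),key=lambda i:st[i,4]*(abs(ce[i]-[320,200]).max()<150))
ct=max(cv2.findContours((l==i).astype(np.uint8),0,2)[0],key=len)[:,0]
P=np.array([atz(c,p,32)[:2] for p in ct.astype(float)])
P=cv2.convexHull(P.astype(np.float32))
print(cv2.minEnclosingCircle(P),cv2.fitEllipse(P))
E
python3 c.py
```

```text
[440.1  -0.  111.4] [0.  0.7 0.7 0. ] [-0.  -0.6 -0.1]
tape_roll [(0.9, array([322.6, 238.7]), array([440.3,  -0.4])), (0.75, array([210.7,  16.1]), array([375.2, 133.9]))]
tape_post [(0.89, array([322.9, 230.9]), array([440.5,   2.9]))]
billet [(0.73, array([330.5, 426.4]), array([ 446.8, -161.8]))]
newspaper []
[ 273  192  104  108 6150] [329.1 235.8]
[ 425    0   74   18 1158] [463.3   7.9]
[376   0  53  17 546] [405.3   6.4]
[572   0  27  15 357] [585.1   6.8]
((442.50823974609375, 0.812485933303833), 34.570613861083984) ((441.5797119140625, 0.858441174030304), (63.141357421875, 68.60929107666016), 177.42405700683594)
```

View pics/w1.png

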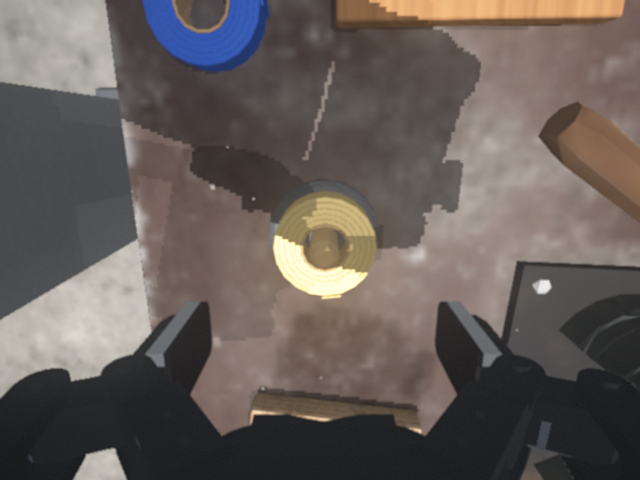

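send_rows(
  targets=[
    [-1, 0.0005, 0.001, 0.026, 0, 0, 0],
    [-1, 0, 0, 0.026, 0, 0, 0],
    [-1, 0, 0, 0.027, 0, 0, 0],
    [-1, 0, 0, 0.027, 0, 0, 0],
    [-1, 0, 0, 0, 0, 0, 0],
    [-1, 0, 0, 0, 0, 0, 0],
    [1, 0, 0, 0, 0, 0, 0],
    [1, 0, 0, 0, 0, 0, 0],
    [1, 0, 0, 0, 0, 0, 0],
    [1, 0, 0, 0, 0, 0, 0],
  ],
  squeeze=40,
)

```text
time_s: 4.8
eef_pos: [441.6, 0.4, 6.7]
ee_rot: [0.001, 0.707, 0.707, 0.0]
force: [-3.4, 0.3, 12.3]
grip_width: 0.747
grip_force: 40.8
```

send_rows(
  targets=[
    [1, 0, 0, -0.015, 0, 0, 0],
    [1, 0, 0, -0.02, 0, 0, 0],
    [1, 0, 0, -0.025, 0, 0, 0],
    [1, 0, 0, -0.025, 0, 0, 0],
    [1, -0.01, 0, 0, 0, 0, 0],
    [1, -0.02, 0, 0, 0, 0, 0],
    [1, -0.03, 0, 0, 0, 0, 0],
    [1, -0.04, 0, 0, 0, 0, 0],
    [1, -0.03, 0, 0, 0, 0, 0],
    [1, -0.02, 0, 0, 0, 0, 0],
  ],
)

```text
time_s: 6.05
eef_pos: [440.4, -151.1, 89.5]
ee_rot: [-0.0, 0.708, 0.707, -0.0]
force: [-0.5, 0.7, -0.4]
grip_width: 0.745
grip_force: 44.0
```

```bash
cat > d.py <<'E'
from h import *
np.set_printoptions(precision=1,suppress=True)
for n,box in [("scene",(375,175,445,220)),("side",(295,330,410,405))]:
    c=ctrl.capture(n); x0,y0,x1,y1=box; save(c,n+'1.png')
    im=np.array(c["img"]); hsv=cv2.cvtColor(im,cv2.COLOR_RGB2HSV)
    m=cv2.inRange(hsv,(0,0,150),(180,60,255)); z=np.zeros_like(m); z[y0:y1,x0:x1]=m[y0:y1,x0:x1]
    z=cv2.morphologyEx(z,cv2.MORPH_CLOSE,np.ones((5,5)))
    ct=max(cv2.findContours(z,0,2)[0],key=cv2.contourArea)[:,0]
    print(n,len(ct),ct.min(0),ct.max(0))
    for zz in (14,7):
        P=np.array([atz(c,p,zz)[:2] for p in ct.astype(float)],np.float32); print(zz,cv2.minAreaRect(P))
    print([ (d["score"],np.array(d["extent"])) for d in ctrl.boxes_of("newspaper",c)[:1]])
c=ctrl.capture("wrist"); save(c,"w2.png"); print(ctrl.sense()["eef_pos"])
d=ctrl.landmark_of("billet",c); print(d and atz(c,d[0]["point"],0))
E
python3 d.py
```

```text
scene 62 [397 175] [442 214]
14 ((395.83673095703125, -339.0078125), (210.69427490234375, 110.66963195800781), 89.76091003417969)
7 ((398.5491943359375, -349.64898681640625), (212.33975219726562, 111.533935546875), 89.76091003417969)
[(0.73, array([392.9, 182. ,  46.3,  31.9]))]
side 136 [303 335] [404 404]
14 ((420.308837890625, -307.02166748046875), (159.60043334960938, 125.71427154541016), 3.6265833377838135)
7 ((424.87579345703125, -300.6373291015625), (161.27780151367188, 127.03548431396484), 3.626594066619873)
[(0.77, array([299.6, 333.3, 103.8,  71. ]))]
[ 440.6 -149.    89.8]
[ 441.5 -195.4    0. ]
```

```bash
cat > e.py <<'E'
from h import *
np.set_printoptions(precision=1,suppress=True)
for n in ["scene","side"]:
    c=ctrl.capture(n)
    for cen in [(424,-290),(424,-297),(424,-302)]:
        P=[]
        for a in (-1,1):
            for b in (-1,1):
                for z in (0,14):
                    r=np.radians(3.6);x,y=a*76,b*57.5
                    P.append(proj(c,[cen[0]+x*np.cos(r)-y*np.sin(r),cen[1]+x*np.sin(r)+y*np.cos(r),z]))
        P=np.array(P);print(n,cen,P.min(0),P.max(0)-P.min(0))
E
python3 e.py; python3 -c "
import cv2;a=cv2.imread('pics/scene1.png')[150:250,350:470];b=cv2.imread('pics/w2.png')
a=cv2.resize(a,None,fx=3.2,fy=3.2);
import numpy as np
o=np.zeros((480,800,3),np.uint8);o[:320,:384]=a;o[:312,384:800]=cv2.resize(b,(416,312));cv2.imwrite('pics/mix.png',o)"
```

```text
scene (424, -290) [380.2 182.5] [59.5 35.3]
scene (424, -297) [381.1 181.5] [59.2 35.1]
scene (424, -302) [381.8 180.7] [59.1 34.9]
side (424, -290) [297.5 331. ] [104.5  72.6]
side (424, -297) [299.3 333. ] [105.1  73.4]
side (424, -302) [300.6 334.4] [105.5  73.9]
```

View pics/mix.png

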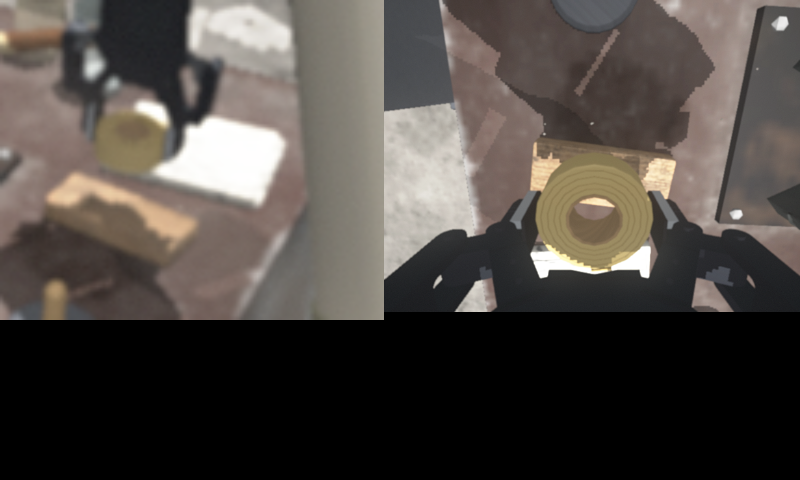

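send_rows(
  targets=[
    [1, -0.02, -0.003, 0, 0, 0, 0],
    [1, -0.03, -0.0035, 0, 0, 0, 0],
    [1, -0.035, -0.0035, 0, 0, 0, 0],
    [1, -0.031, -0.0035, 0, 0, 0, 0],
    [1, -0.02, -0.002, 0.01, 0, 0, 0],
    [1, -0.01, -0.001, 0.02, 0, 0, 0],
    [1, 0, 0, 0.02, 0, 0, 0],
    [1, 0, 0, 0.01, 0, 0, 0],
    [1, 0, 0, 0, 0, 0, 0],
    [1, 0, 0, 0, 0, 0, 0],
  ],
)

```text
time_s: 7.7
eef_pos: [424.9, -295.6, 30.9]
ee_rot: [0.001, 0.707, 0.707, -0.0]
force: [0.3, -0.5, -0.3]
grip_width: 0.742
grip_force: 44.0
```

```bash
cat > f.py <<'E'
from h import *
np.set_printoptions(precision=1,suppress=True)
c=ctrl.capture("wrist"); save(c,'w3.png'); s=ctrl.sense(); print(s["eef_pos"],s["force"])
d=ctrl.capture("side"); save(d,'side2.png')
a=cv2.imread('pics/side2.png')[290:440,250:450]
o=np.zeros((360,800,3),np.uint8);o[:300,:400]=cv2.resize(a,(400,300));o[:300,400:800]=cv2.resize(cv2.imread('pics/w3.png'),(400,300));cv2.imwrite('pics/mix2.png',o)
E
python3 f.py
```

```text
[ 424.9 -295.6   31. ] [ 0.2  0.5 -0.1]
```

View pics/mix2.png

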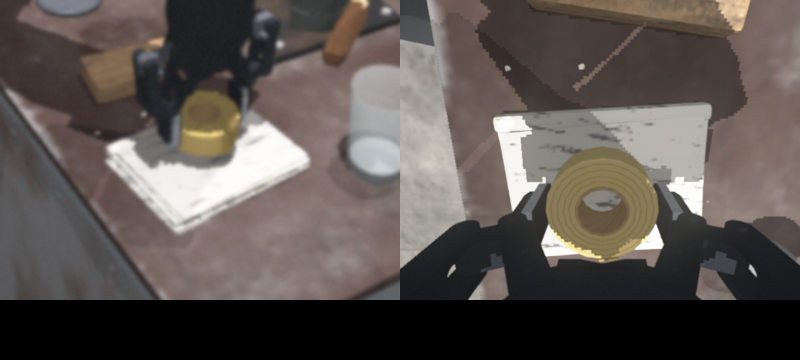

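```bash
cat > g.py <<'E'
from h import *
c=ctrl.capture("wrist")
a=atz(c,(152,189),14)[:2];b=atz(c,(497,167),14)[:2]
e=(b-a)/np.linalg.norm(b-a); print(a,b,np.linalg.norm(b-a),(a+b)/2+57.5*np.array([e[1],-e[0]]))
E
python3 g.py
```

```text
[ 352.69677451 -249.4143153 ] [ 497.67482666 -240.02595507] 145.2817156902731 [ 428.90155181 -302.09995039]
```

send_rows(
  targets=[
    [1, -0.005, 0.003, 0.005, 0, 0, 0],
    [1, 0, 0, 0.007, 0, 0, 0],
    [1, 0, 0, 0.004, 0, 0, 0],
    [1, 0, 0, 0.002, 0, 0, 0],
    [1, 0, 0, 0, 0, 0, 0],
    [1, 0, 0, 0, 0, 0, 0],
    [-1, 0, 0, 0, 0, 0, 0],
    [-1, 0, 0, 0, 0, 0, 0],
    [-1, 0, 0, 0, 0, 0, 0],
    [-1, 0, 0, 0, 0, 0, 0],
  ],
)

```text
time_s: 9.1
eef_pos: [427.5, -300.5, 12.2]
ee_rot: [-0.0, 0.707, 0.707, 0.0]
force: [0.3, 0.4, -0.0]
grip_width: 1.004
grip_force: 0.0
```

send_rows(
  targets=[
    [-1, 0, 0, -0.02, 0, 0, 0],
    [-1, 0, 0, -0.03, 0, 0, 0],
    [-1, 0, 0, -0.04, 0, 0, 0],
    [-1, 0.01, 0.005, -0.03, 0, 0, 0],
    [-1, 0.03, 0.005, -0.02, 0, 0, 0],
    [-1, 0.03, 0.005, 0, 0, 0, 0],
    [-1, 0.02, 0.005, 0, 0, 0, 0],
    [-1, 0, 0, 0, 0, 0, 0],
    [-1, 0, 0, 0, 0, 0, 0],
    [-1, 0, 0, 0, 0, 0, 0],
  ],
)

```text
time_s: 10.35
eef_pos: [447.3, -211.2, 152.2]
ee_rot: [-0.0, 0.707, 0.707, -0.0]
force: [0.6, 0.0, 0.8]
grip_width: 0.998
grip_force: 0.0
```

```bash
cat > i.py <<'E'
from h import *
np.set_printoptions(precision=3,suppress=True)
c=ctrl.capture("wrist"); save(c,'w4.png'); s=ctrl.sense(); print(s["eef_pos"],s["force"],s["joints"])
d=ctrl.landmark_of("billet",c); print(d and (d[0]["point"],atz(c,d[0]["point"],0)))
d=ctrl.boxes_of("billet",c); print(d[:1])
e=ctrl.capture("side"); save(e,'side3.png')
d=ctrl.landmark_of("tape_roll",e); print([(q["score"],q["point"],atz(e,q["point"],14)) for q in d])
a=cv2.imread('pics/side3.png')[290:440,250:450]
o=np.zeros((480,800,3),np.uint8);o[:480,:640]=cv2.imread('pics/w4.png');o[:120,640:]=cv2.resize(a,(160,120));cv2.imwrite('pics/mix3.png',o)
E
python3 i.py
```

```text
[ 447.349 -211.18   152.172] [-0.642  0.469 -0.066] [-0.678  0.327  1.699 -0.     1.117 -0.677]
([321.4, 156.4], array([ 446.347, -160.345,    0.   ]))
[{'extent': [227.9, 108.6, 191.4, 102.7], 'score': 0.88}]
[(0.8, [232.9, 269.5], array([361.751, 112.144,  14.   ])), (0.71, [213.4, 243.8], array([366.269, 251.786,  14.   ])), (0.65, [349.2, 363.6], array([ 420.774, -294.057,   14.   ])), (0.58, [322.2, 230.5], array([644.391, 179.799,  14.   ])), (0.29, [267.1, 214.1], array([559.761, 341.52 ,  14.   ]))]
```

View pics/mix3.png

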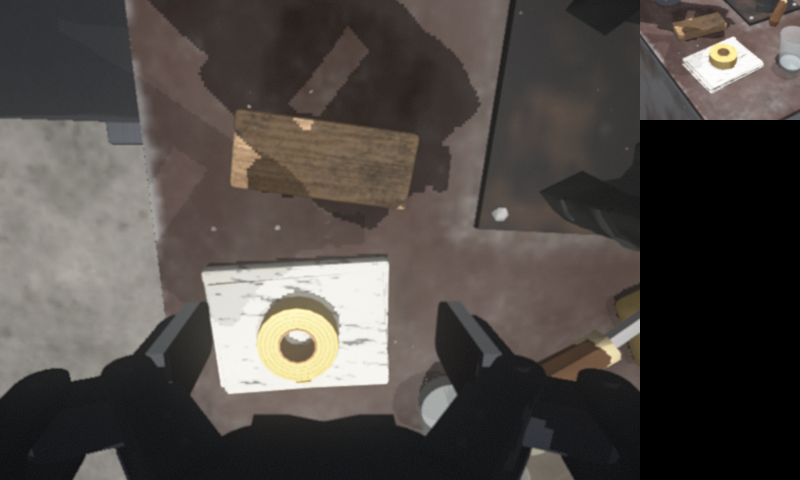

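```bash
cat > j.py <<'E'
from h import *
np.set_printoptions(precision=1,suppress=True)
c=ctrl.capture("wrist")
P=np.array([atz(c,p,22)[:2] for p in [(237,110),(419,134),(404,208),(232,187)]]);print(P,P.mean(0),cv2.minAreaRect(P.astype(np.float32)))
print([np.degrees(np.arctan2(*(b-a)[::-1])) for a,b in [(P[0],P[1]),(P[3],P[2])]])
m=[(q["score"],atz(c,q["point"],14)) for q in ctrl.landmark_of("tape_roll",c)];print(m,[atz(c,p,14)[:2] for p in [(203,271),(388,261),(388,383),(225,393)]])
E
python3 j.py
```

```text
[[ 388.9 -127.3]
 [ 514.3 -143.1]
 [ 507.  -195.3]
 [ 382.  -180. ]] [ 448.  -161.5] ((448.1706848144531, -161.56024169921875), (53.140201568603516, 126.63739776611328), 82.8512191772461)
[np.float64(-7.1487736215416176), np.float64(-6.982329894044102)]
[(0.78, array([ 428.5, -297.5,   14. ]))] [array([ 352.8, -247.7]), array([ 498.6, -239.2]), array([ 504.1, -351.1]), array([ 362. , -361.5])]
```

send_rows(
  targets=[
    [-1, 0.025, 0, 0, 0, 0, 0],
    [-1, 0.0247, 0.0008, 0, 0, 0, 0],
    [-1, 0, 0, 0, 0, 0, -0.1811],
    [-1, 0, 0, 0, 0, 0, -0.1811],
    [-1, 0, 0, 0, 0, 0, -0.1811],
    [-1, 0, 0, 0, 0, 0, -0.1811],
    [-1, 0, 0, 0, 0, 0, -0.1811],
    [-1, 0, 0, 0, 0, 0, -0.1811],
    [-1, 0, 0, 0, 0, 0, -0.1811],
    [-1, 0, 0, 0, 0, 0, -0.1811],
  ],
)

```text
time_s: 11.95
eef_pos: [448.3, -160.8, 152.3]
ee_rot: [0.0, 0.058, 0.998, -0.0]
force: [-0.2, -0.6, -0.2]
grip_width: 1.0
grip_force: 0.0
```

```bash
cat > k.py <<'E'
from h import *
np.set_printoptions(precision=3,suppress=True)
s=ctrl.sense(); print(s["eef_pos"],s["ee_rot"],s["joints"])
w,x,y,z=s["ee_rot"]; print(Ro.from_quat([x,y,z,w]).as_matrix())
E
python3 k.py
```

```text
[ 448.293 -160.841  152.321] [ 0.     0.058  0.998 -0.   ] [-0.591  0.289  1.751 -0.     1.102 -2.046]
[[-0.993  0.116 -0.   ]
 [ 0.116  0.993 -0.   ]
 [-0.    -0.    -1.   ]]
```

send_rows(
  targets=[
    [-1, 0, -0.0005, 0.03, 0, 0, 0],
    [-1, 0, 0, 0.035, 0, 0, 0],
    [-1, 0, 0, 0.035, 0, 0, 0],
    [-1, 0, 0, 0.03, 0, 0, 0],
    [-1, 0, 0, 0.0155, 0, 0, 0],
    [-1, 0, 0, 0, 0, 0, 0],
    [1, 0, 0, 0, 0, 0, 0],
    [1, 0, 0, 0, 0, 0, 0],
    [1, 0, 0, 0, 0, 0, 0],
    [1, 0, 0, 0, 0, 0, 0],
  ],
  squeeze=80,
)

```text
time_s: 13.2
eef_pos: [448.9, -161.7, 8.3]
ee_rot: [0.001, 0.061, 0.998, -0.001]
force: [-3.0, 1.4, 9.9]
grip_width: 0.616
grip_force: 84.5
```

send_rows(
  targets=[
    [1, 0, 0, -0.02, 0, 0, 0],
    [1, 0, 0, -0.035, 0, 0, 0],
    [1, 0, 0, -0.045, 0, 0, 0],
    [1, 0.01, 0, -0.04, 0, 0, 0],
    [1, 0.01, 0, -0.02, 0, 0, 0.1811],
    [1, 0, 0, 0, 0, 0, 0.1811],
    [1, 0, 0, 0, 0, 0, 0.1811],
    [1, 0, 0, 0, 0, 0, 0.1811],
    [1, 0, 0, 0, 0, 0, 0.1811],
    [1, 0, 0, 0, 0, 0, 0.1811],
  ],
)

```text
time_s: 14.45
eef_pos: [428.2, -158.7, 167.1]
ee_rot: [0.0, 0.571, 0.821, -0.0]
force: [-0.6, 0.1, -2.3]
grip_width: 0.616
grip_force: 85.4
```

send_rows(
  targets=[
    [1, 0, 0, 0, 0, 0, 0.1811],
    [1, 0, 0, 0, 0, 0, 0.1811],
    [1, 0.02, 0, 0, 0, 0, 0],
    [1, 0.04, 0, 0, 0, 0, 0],
    [1, 0.05, 0, 0, 0, 0, 0],
    [1, 0.055, 0, 0, 0, 0, 0],
    [1, 0.055, 0, 0, 0, 0, 0],
    [1, 0.05, 0, 0, 0, 0, 0],
    [1, 0.03, 0, 0, 0, 0, 0],
    [1, 0, 0, 0, 0, 0, 0],
  ],
)

```text
time_s: 15.7
eef_pos: [427.9, 142.7, 167.0]
ee_rot: [0.0, 0.706, 0.708, 0.0]
force: [0.1, -0.3, -2.9]
grip_width: 0.614
grip_force: 85.4
```

```bash
cat > l.py <<'E'
from h import *
np.set_printoptions(precision=3,suppress=True)
c=ctrl.capture("wrist"); save(c,'w5.png'); s=ctrl.sense(); print(s["eef_pos"],s["ee_rot"],s["force"],s["wrist_torque"],s["joints"],s["grip_width"])
for k,z in dict(board=0,corner=18,long_strip=18,end_strip=18,pencil=0,tweezers=0).items():
    print(k,[(round(d["score"],2),np.array(d["point"]),atz(c,d["point"],z)[:2]) for d in ctrl.landmark_of(k,c)[:2]])
E
python3 l.py
```

```text
[428.086 141.625 167.015] [0.    0.706 0.708 0.   ] [ 0.792 -0.896 -2.088] [-0.007  0.013  0.042] [ 0.059  0.217  1.803 -0.     1.122  0.057] 0.6209031703011412
board [(0.62, array([450.3,  71.7]), array([523.93 , 255.895])), (0.31, array([617. , 147.2]), array([662.787, 201.207]))]
corner []
long_strip [(0.84, array([544.4,  63.3]), array([584.787, 259.45 ]))]
end_strip []
pencil [(0.97, array([617.2, 145.3]), array([662.63 , 202.683]))]
tweezers []
```

View pics/w5.png

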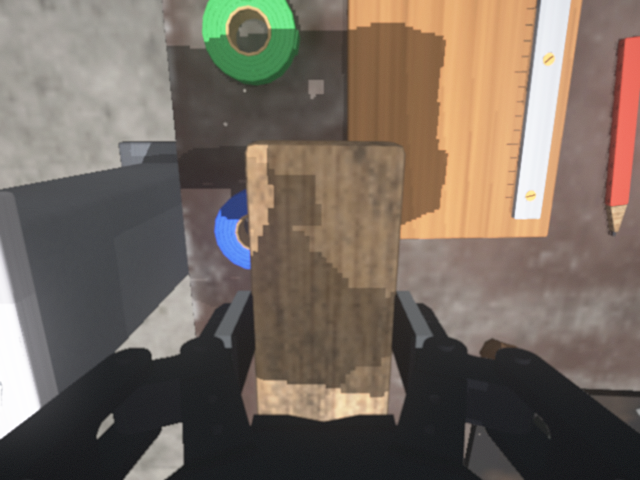

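send_rows(
  targets=[
    [1, 0.02, 0.01, 0, 0, 0, 0],
    [1, 0.03, 0.02, 0, 0, 0, 0],
    [1, 0.03, 0.02, 0, 0, 0, 0],
    [1, 0.02, 0.01, 0, 0, 0, 0],
    [1, 0.01, 0.01, 0, 0, 0, 0],
    [1, 0, 0, 0, 0, 0, 0],
    [1, 0, 0, 0, 0, 0, 0],
    [1, 0, 0, 0, 0, 0, 0],
    [1, 0, 0, 0, 0, 0, 0],
    [1, 0, 0, 0, 0, 0, 0],
  ],
)

```text
time_s: 17.3
eef_pos: [498.4, 251.0, 166.9]
ee_rot: [0.0, 0.707, 0.707, 0.0]
force: [-0.5, -0.4, -2.0]
grip_width: 0.618
grip_force: 85.4
```

```bash
sed -i 's/w5/w6/' l.py; python3 l.py
```

```text
[498.361 251.043 166.855] [0.    0.707 0.707 0.   ] [ 0.399  0.757 -2.674] [-0.011  0.009 -0.007] [ 0.257  0.441  1.489 -0.     1.212  0.257] 0.6147631369719601
board []
corner [(0.68, array([423.6,  81.7]), array([570.558, 354.672]))]
long_strip [(0.84, array([434. , 211.3]), array([585.623, 260.083]))]
end_strip [(0.56, array([342.8,  65.6]), array([512.532, 365.19 ]))]
pencil [(0.79, array([511.8, 271.4]), array([663.35 , 202.988]))]
tweezers []
```

View pics/w6.png

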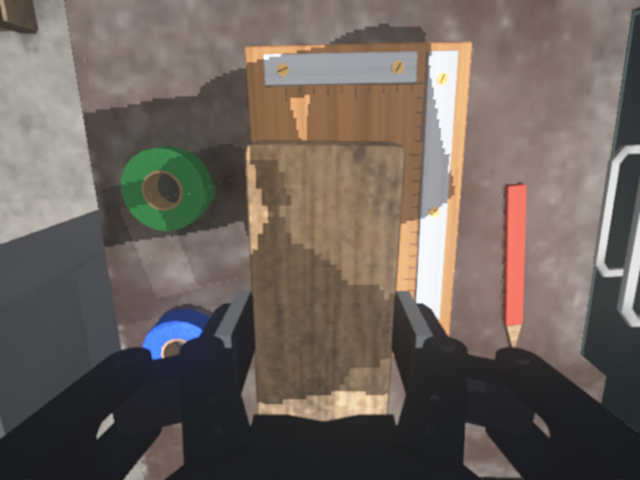

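```bash
cat > m.py <<'E'
from h import *
np.set_printoptions(precision=2,suppress=True)
c=ctrl.capture("wrist"); s=ctrl.sense();print(s["eef_pos"])
g=cv2.cvtColor(np.array(c["img"]),cv2.COLOR_RGB2HSV)[:,:,1].astype(float)  # saturation: steel low, wood high
L=[];S=[]
for y in list(range(60,78,3))+list(range(95,285,6)):
    r=np.diff(cv2.GaussianBlur(g[y:y+1],(5,1),0)[0,405:440]); L.append((405.5+r.argmin(),y))
for x in range(272,412,6):
    r=np.diff(cv2.GaussianBlur(g[:,x:x+1],(1,5),0)[72:96,0]); S.append((x,72.5+r.argmax()))
def fit(P,z):
    W=np.array([atz(c,p,z)[:2] for p in P],np.float32)
    for _ in range(3):
        vx,vy,x,y=cv2.fitLine(W,cv2.DIST_HUBER,0,.01,.01).ravel(); d=abs((W[:,0]-x)*vy-(W[:,1]-y)*vx); W=W[d<=max(1.0,np.percentile(d,85))]
    print(len(W),d.max(),np.degrees(np.arctan2(vy,vx))); return np.array([x,y]),np.array([vx,vy])
a,u=fit(L,24);b,v=fit(S,24)
t=np.linalg.solve(np.c_[u,-v],b-a);print("corner",a+u*t[0],L[::6],S[::6])
B=[(248,146),(403,147)]  # billet far end top corners
T=s["eef_pos"][2]
W=[atz(c,p,T+14)[:2] for p in B];print(W,W[1]-W[0])
E
python3 m.py
```

```text
[498.37 251.15 166.79]
37 0.39047825 -88.724846
24 0.312011 1.003788
corner [570.23 353.21] [(np.float64(426.5), 60), (np.float64(424.5), 95), (np.float64(422.5), 131), (np.float64(421.5), 167), (np.float64(419.5), 203), (np.float64(417.5), 239), (np.float64(415.5), 275)] [(272, np.float64(85.5)), (308, np.float64(85.5)), (344, np.float64(84.5)), (380, np.float64(83.5))]
[array([473.83, 316.36]), array([525.19, 316.09])] [51.36 -0.26]
```

send_rows(
  targets=[
    [1, 0.0095, 0.0125, 0, 0, 0, -0.011],
    [1, 0.0095, 0.0125, 0.01, 0, 0, -0.011],
    [1, 0.0095, 0.0125, 0.02, 0, 0, 0],
    [1, 0, 0, 0.025, 0, 0, 0],
    [1, 0, 0, 0.025, 0, 0, 0],
    [1, 0, 0, 0.02, 0, 0, 0],
    [1, 0, 0, 0.015, 0, 0, 0],
    [1, 0, 0, 0.008, 0, 0, 0],
    [1, 0, 0, 0, 0, 0, 0],
    [1, 0, 0, 0, 0, 0, 0],
  ],
)

```text
time_s: 18.95
eef_pos: [536.0, 280.2, 44.6]
ee_rot: [0.0, 0.699, 0.715, 0.001]
force: [-0.2, -0.5, -2.5]
grip_width: 0.617
grip_force: 85.4
```

```bash
cat > n.py <<'E'
from h import *
np.set_printoptions(precision=3,suppress=True)
c=ctrl.capture("wrist"); save(c,'w7.png'); s=ctrl.sense(); print(s["eef_pos"],s["ee_rot"],s["force"],s["wrist_torque"])
print([(d["score"],d["point"],atz(c,d["point"],18)) for d in ctrl.landmark_of("corner",c)])
E
python3 n.py
```

```text
[535.965 280.17   44.551] [0.    0.699 0.715 0.001] [-0.67  -0.093 -2.719] [-0.014  0.063 -0.029]
[(0.85, [412.9, 124.2], array([573.216, 353.79 ,  18.   ]))]
```

View pics/w7.png

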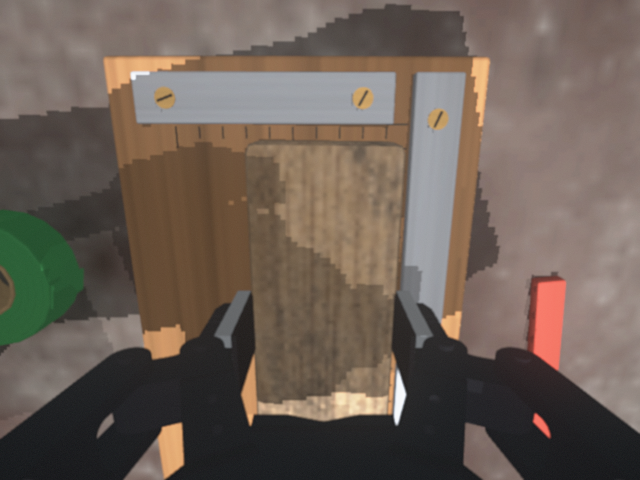

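send_rows(
  targets=[
    [1, 0, 0, 0.006, 0, 0, 0],
    [1, 0, 0, 0.006, 0, 0, 0],
    [1, 0, 0, 0.004, 0, 0, 0],
    [1, 0, 0, 0.001, 0, 0, 0],
    [1, 0, 0, 0.0005, 0, 0, 0],
    [1, 0, 0, 0.0005, 0, 0, 0],
    [1, 0, 0, 0, 0, 0, 0],
    [1, 0, 0, 0, 0, 0, 0],
    [1, 0, 0, 0, 0, 0, 0],
    [1, 0, 0, 0, 0, 0, 0],
  ],
)

```text
time_s: 20.3
eef_pos: [535.5, 280.0, 26.4]
ee_rot: [0.0, 0.699, 0.715, -0.0]
force: [-4.3, -1.7, 6.1]
grip_width: 0.621
grip_force: 86.3
```

send_rows(
  targets=[
    [1, 0.001, 0.001, -0.0003, 0, 0, 0],
    [1, 0.001, 0.001, 0, 0, 0, 0],
    [1, 0.001, 0.001, 0, 0, 0, 0],
    [1, 0.001, 0.001, 0, 0, 0, 0],
    [1, 0.001, 0.001, 0, 0, 0, 0],
    [1, 0.001, 0.001, 0, 0, 0, 0],
    [1, 0, 0, 0, 0, 0, 0],
    [1, 0, 0, 0, 0, 0, 0],
    [1, 0, 0, 0, 0, 0, 0],
    [1, 0, 0, 0, 0, 0, 0],
  ],
)

```text
time_s: 21.55
eef_pos: [541.7, 286.1, 26.4]
ee_rot: [0.0, 0.699, 0.715, 0.0]
force: [-1.6, -3.4, 4.7]
grip_width: 0.618
grip_force: 86.3
```

send_rows(
  targets=[
    [1, 0.0005, 0.0005, -0.0003, 0, 0, 0],
    [1, 0.0005, 0.0005, 0, 0, 0, 0],
    [1, 0.0005, 0.0005, 0, 0, 0, 0],
    [1, 0.0005, 0.0005, 0, 0, 0, 0],
    [1, 0, 0, 0, 0, 0, 0],
    [1, 0, 0, 0, 0, 0, 0],
    [1, 0, 0, 0, 0, 0, 0],
    [1, 0, 0, 0, 0, 0, 0],
    [1, 0, 0, 0, 0, 0, 0],
    [1, 0, 0, 0, 0, 0, 0],
  ],
)

```text
time_s: 22.8
eef_pos: [542.3, 286.6, 26.4]
ee_rot: [0.0, 0.699, 0.715, -0.003]
force: [-11.2, -12.7, 11.2]
grip_width: 0.617
grip_force: 86.8
```

send_rows(
  targets=[
    [1, 0.0005, 0.0005, -0.0003, 0, 0, 0],
    [1, 0.0005, 0.0005, -0.0003, 0, 0, 0],
    [1, 0.0005, 0.0005, 0, 0, 0, 0],
    [1, 0, 0, 0, 0, 0, 0],
    [1, 0, 0, 0, 0, 0, 0],
    [1, 0, 0, 0, 0, 0, 0],
    [1, 0, 0, 0, 0, 0, 0],
    [1, 0, 0, 0, 0, 0, 0],
    [1, 0, 0, 0, 0, 0, 0],
    [1, 0, 0, 0, 0, 0, 0],
  ],
)

```text
time_s: 24.05
eef_pos: [542.6, 286.6, 26.5]
ee_rot: [-0.0, 0.698, 0.716, -0.005]
force: [-16.1, -21.9, 12.9]
grip_width: 0.616
grip_force: 87.0
```

```bash
cat > o.py <<'E'
from h import *
np.set_printoptions(precision=3,suppress=True)
c=ctrl.capture("wrist"); save(c,'w8.png'); s=ctrl.sense(); print(s["eef_pos"],s["ee_rot"],s["force"],s["wrist_torque"],s["grip_width"])
E
python3 o.py; python3 -c "
import cv2;cv2.imwrite('pics/w8c.png',cv2.resize(cv2.imread('pics/w8.png')[60:360,200:500],(600,600),interpolation=2))"
```

```text
[542.578 286.656  26.499] [-0.     0.698  0.716 -0.005] [-16.638 -21.239  12.556] [-3.449  2.288  0.739] 0.6180331072961343
```

View pics/w8c.png

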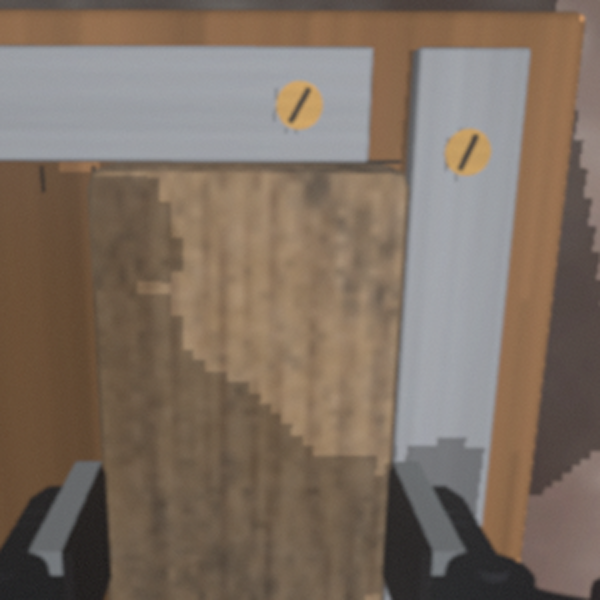

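send_rows(
  targets=[
    [1, 0, 0, -0.0004, 0, 0, -0.004],
    [1, 0, 0, -0.0004, 0, 0, -0.004],
    [1, 0.0003, 0.0005, 0, 0, 0, 0],
    [1, 0.0003, 0.0005, 0, 0, 0, 0],
    [1, 0, 0, 0, 0, 0, 0],
    [1, 0, 0, 0, 0, 0, 0],
    [1, 0, 0, 0, 0, 0, 0],
    [1, 0, 0, 0, 0, 0, 0],
    [1, 0, 0, 0, 0, 0, 0],
    [1, 0, 0, 0, 0, 0, 0],
  ],
)

```text
time_s: 25.35
eef_pos: [543.1, 286.7, 26.6]
ee_rot: [-0.0, 0.696, 0.718, -0.006]
force: [-15.0, -23.9, 10.1]
grip_width: 0.616
grip_force: 86.7
```

```bash
python3 o.py
```

```text
[543.106 286.681  26.597] [-0.     0.696  0.718 -0.006] [-15.013 -23.746   8.589] [-3.789  2.431  0.537] 0.6132653671842918
```

send_rows(
  targets=[
    [1, 0, 0.0003, -0.0003, 0, 0, -0.004],
    [1, 0, 0.0003, -0.0003, 0, 0, -0.004],
    [1, 0, 0.0005, 0, 0, 0, 0],
    [1, 0, 0.0005, 0, 0, 0, 0],
    [1, 0, 0, 0, 0, 0, 0],
    [1, 0, 0, 0, 0, 0, 0],
    [1, 0, 0, 0, 0, 0, 0],
    [1, 0, 0, 0, 0, 0, 0],
    [1, 0, 0, 0, 0, 0, 0],
    [1, 0, 0, 0, 0, 0, 0],
  ],
)

```text
time_s: 26.65
eef_pos: [543.9, 286.6, 26.7]
ee_rot: [-0.001, 0.693, 0.721, -0.007]
force: [-16.6, -23.8, 8.4]
grip_width: 0.616
grip_force: 86.5
```

```bash
python3 o.py
```

```text
[543.894 286.637  26.672] [-0.001  0.693  0.721 -0.007] [-17.776 -23.116   8.349] [-3.811  2.868  0.615] 0.6172452910944235
```

```bash
cat > q.py <<'E'
from h import *
np.set_printoptions(precision=2,suppress=True)
c=ctrl.capture("wrist"); save(c,'w9.png'); s=ctrl.sense(); print(s["eef_pos"],s["force"],s["wrist_torque"])
hsv=cv2.cvtColor(np.array(c["img"]),cv2.COLOR_RGB2HSV)[:,:,1].astype(float)
g=cv2.GaussianBlur(hsv,(3,3),0)
def sub(r,sg):
    r=sg*r;i=int(np.clip(r.argmax(),1,len(r)-2));a,b,d=r[i-1:i+2];return i+.5*(a-d)/(a-2*b+d+1e-9)
def fit(P,z):
    W=np.array([atz(c,p,z)[:2] for p in P],np.float32)
    for _ in range(3):
        vx,vy,x,y=cv2.fitLine(W,cv2.DIST_HUBER,0,.01,.01).ravel(); d=abs((W[:,0]-x)*vy-(W[:,1]-y)*vx); W=W[d<=max(.4,np.percentile(d,80))]
    print(len(W),round(d.max(),2),"angle",np.degrees(np.arctan2(vy,vx)),"at",x,y)
def col(y,x0,x1,sg): return (x0+.5+sub(np.diff(g[y,x0:x1]),sg),y)
def row(x,y0,y1,sg): return (x,y0+.5+sub(np.diff(g[y0:y1,x]),sg))
print("billet right/strip boundary");fit([col(y,390,410,-1) for y in range(155,285,4)],40)
print("billet left");fit([col(y,238,262,-1) for y in range(155,230,4)],40)
print("long strip outer");fit([col(y,435,470,1) for y in range(95,270,4)],24)
print("short strip inner");fit([row(x,132,144,1) for x in range(150,380,5)],24)
o=np.zeros((600,800,3),np.uint8);o=cv2.resize(cv2.imread('pics/w9.png')[110:310,220:487],(800,600),interpolation=2);cv2.imwrite('pics/w9c.png',o)
E
python3 q.py
```

```text
[543.94 286.6   26.7 ] [-17.01 -23.31   8.39] [-3.78  2.84  0.67]
billet right/strip boundary
33 0.14 angle -88.067924 at 569.3895 330.96384
billet left
19 0.06 angle -87.67883 at 515.7071 334.56625
long strip outer
44 0.06 angle -88.80522 at 592.04614 342.0655
short strip inner
46 0.16 angle 1.1122532 at 514.5362 352.45044
```

View pics/w9c.png

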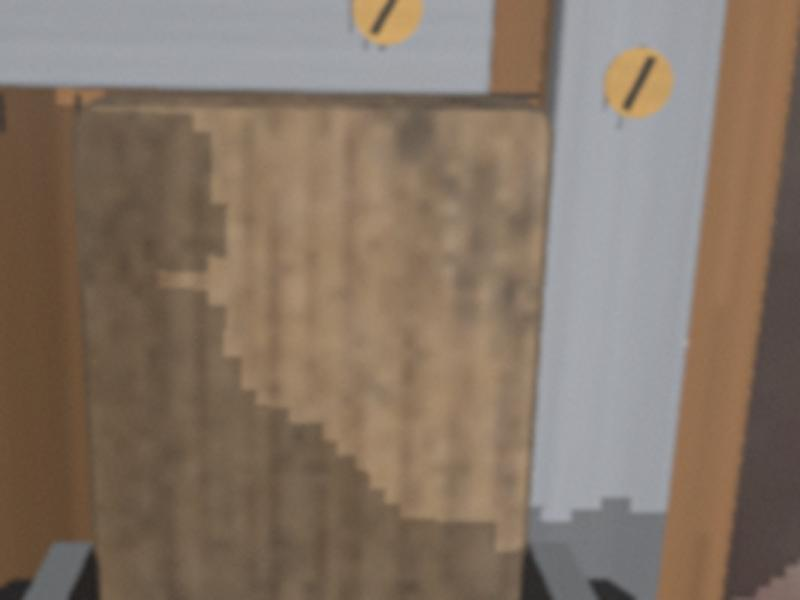

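send_rows(
  targets=[
    [1, -0.0012, -0.0005, 0.0006, 0, 0, 0.004],
    [1, -0.0012, -0.0005, 0.0006, 0, 0, 0.004],
    [1, -0.0012, -0.0005, 0.0006, 0, 0, 0.004],
    [1, 0, 0, 0, 0, 0, 0.004],
    [1, 0, 0, 0, 0, 0, 0],
    [1, 0, 0.0005, 0, 0, 0, 0],
    [1, 0, 0.0005, 0, 0, 0, 0],
    [1, 0, 0.0005, 0, 0, 0, 0],
    [1, 0, 0, 0, 0, 0, 0],
    [1, 0, 0, 0, 0, 0, 0],
  ],
)

```text
time_s: 28.0
eef_pos: [545.2, 286.6, 26.4]
ee_rot: [-0.001, 0.699, 0.716, -0.003]
force: [-15.5, -5.4, 12.2]
grip_width: 0.615
grip_force: 86.9
```

```bash
python3 q.py; python3 o.py
```

```text
[545.18 286.59  26.49] [-15.67  -4.68  10.96] [-0.94  2.36  0.64]
billet right/strip boundary
33 0.09 angle -88.971306 at 571.30145 328.97275
billet left
19 0.09 angle -88.619194 at 517.642 338.5026
long strip outer
44 0.08 angle -88.811066 at 591.79266 354.19254
short strip inner
46 0.08 angle 1.0413443 at 522.04254 352.59116
[545.148 286.591  26.449] [-0.001  0.699  0.716 -0.003] [-16.246  -5.242  12.006] [-0.954  2.396  0.607] 0.6160160815120319
```

send_rows(
  targets=[
    [1, 0, 0.0005, -0.0005, 0, 0, -0.003],
    [1, 0, 0.0005, 0, 0, 0, -0.003],
    [1, 0, 0.0005, 0, 0, 0, 0],
    [1, 0, 0.0005, 0, 0, 0, 0],
    [1, 0, 0.0005, 0, 0, 0, 0],
    [1, 0, 0, 0, 0, 0, 0],
    [1, 0, 0, 0, 0, 0, 0],
    [1, 0, 0, 0, 0, 0, 0],
    [1, 0, 0, 0, 0, 0, 0],
    [1, 0, 0, 0, 0, 0, 0],
  ],
)

```text
time_s: 29.35
eef_pos: [545.4, 286.5, 26.6]
ee_rot: [-0.003, 0.697, 0.717, -0.005]
force: [-26.5, -6.7, 17.2]
grip_width: 0.621
grip_force: 87.6
```

```bash
python3 o.py
```

```text
[545.358 286.531  26.593] [-0.003  0.697  0.717 -0.005] [-27.505  -7.132  16.692] [-1.163  4.232  0.005] 0.6195764873713346
```

send_rows(
  targets=[
    [1, 0.0005, 0, -0.0004, 0, 0, 0],
    [1, 0.0005, 0, -0.0004, 0, 0, 0],
    [1, 0.0005, 0, -0.0004, 0, 0, 0],
    [1, 0.0005, 0, 0, 0, 0, 0],
    [1, 0.0005, 0, 0, 0, 0, 0],
    [1, 0.0005, 0, 0, 0, 0, 0],
    [1, 0, 0, 0, 0, 0, 0],
    [1, 0, 0, 0, 0, 0, 0],
    [1, 0, 0, 0, 0, 0, 0],
    [1, 0, 0, 0, 0, 0, 0],
  ],
)

```text
time_s: 30.65
eef_pos: [545.4, 286.7, 26.7]
ee_rot: [-0.002, 0.697, 0.717, -0.008]
force: [-23.3, -21.4, 13.5]
grip_width: 0.62
grip_force: 87.1
```

```bash
python3 q.py
```

```text
[545.32 286.66  26.69] [-23.06 -21.64  12.01] [-3.47  3.8   0.03]
billet right/strip boundary
33 0.08 angle -88.86746 at 571.41815 331.2555
billet left
19 0.07 angle -88.57764 at 517.69617 337.76086
long strip outer
44 0.08 angle -88.80433 at 592.1202 338.37265
short strip inner
46 0.08 angle 1.0778922 at 521.1043 352.55798
```

```bash
cat > r.py <<'E'
from h import *
np.set_printoptions(precision=4,suppress=True)
s=ctrl.sense(); w,x,y,z=s["ee_rot"]; R=Ro.from_quat([x,y,z,w]); M=R.as_matrix(); print(M, s["force"],s["wrist_torque"],s["eef_pos"])
# tool-frame rotvec bringing tool z to straight down
a=np.cross(M[:,2],[0,0,-1]); print("fix in tool axes",M.T@a)
E
python3 r.py
```

```text
[[-0.0288  0.9995 -0.0141]
 [ 0.9996  0.0287 -0.008 ]
 [-0.0076 -0.0144 -0.9999]] [-23.0645 -21.6389  12.0098] [-3.4745  3.8019  0.0252] [545.3234 286.6557  26.6935]
fix in tool axes [-0.0144  0.0076 -0.    ]
```

send_rows(
  targets=[
    [1, 0.0005, 0, 0, -0.004, 0.003, 0],
    [1, 0.0005, 0, 0, -0.004, 0.003, 0],
    [1, 0.0005, 0, 0, -0.004, 0.003, 0],
    [1, 0, 0, 0, -0.003, 0.002, 0],
    [1, 0, 0, 0, 0, 0, 0],
    [1, 0, 0, 0, 0, 0, 0],
    [1, 0, 0, 0, 0, 0, 0],
    [1, 0, 0, 0, 0, 0, 0],
    [1, 0, 0, 0, 0, 0, 0],
    [1, 0, 0, 0, 0, 0, 0],
  ],
)

```text
time_s: 31.95
eef_pos: [545.3, 286.8, 26.4]
ee_rot: [-0.001, 0.697, 0.717, 0.0]
force: [-22.4, -28.5, 13.7]
grip_width: 0.62
grip_force: 87.2
```

```bash
python3 r.py
```

```text
[[-0.0288  0.9996 -0.0005]
 [ 0.9996  0.0288  0.0011]
 [ 0.0011 -0.0005 -1.    ]] [-22.397  -28.5342  13.6638] [-4.7546  4.0634 -0.0153] [545.27   286.7881  26.4015]
fix in tool axes [-0.0005 -0.0011  0.    ]
```

send_rows(
  targets=[
    [1, 0, 0.0005, -0.0004, 0, 0, 0],
    [1, 0, 0.0005, -0.0003, 0, 0, 0],
    [1, 0, 0.0003, 0, 0, 0, 0],
    [1, 0, 0, 0, 0, 0, 0],
    [1, 0, 0, 0, 0, 0, 0],
    [1, 0, 0, 0, 0, 0, 0],
    [1, 0, 0, 0, 0, 0, 0],
    [1, 0, 0, 0, 0, 0, 0],
    [1, 0, 0, 0, 0, 0, 0],
    [1, 0, 0, 0, 0, 0, 0],
  ],
)

```text
time_s: 33.2
eef_pos: [545.3, 286.8, 26.4]
ee_rot: [-0.001, 0.697, 0.717, -0.001]
force: [-28.5, -28.8, 12.5]
grip_width: 0.621
grip_force: 87.0
```

```bash
python3 r.py; python3 q.py
```

```text
[[-0.029   0.9996 -0.0036]
 [ 0.9996  0.029   0.0005]
 [ 0.0006 -0.0036 -1.    ]] [-28.5111 -28.8094  12.5143] [-4.6771  4.5018  0.0278] [545.3289 286.805   26.4275]
fix in tool axes [-0.0036 -0.0006 -0.    ]
[545.33 286.79  26.43] [-27.36 -28.41  12.22] [-4.73  4.54  0.01]
billet right/strip boundary
33 0.11 angle -88.88279 at 571.319 326.62637
billet left
19 0.07 angle -88.4983 at 517.65857 336.1961
long strip outer
44 0.08 angle -88.838776 at 591.93896 347.1597
short strip inner
46 0.08 angle 1.0529279 at 523.73785 352.6426
```

View pics/w9c.png

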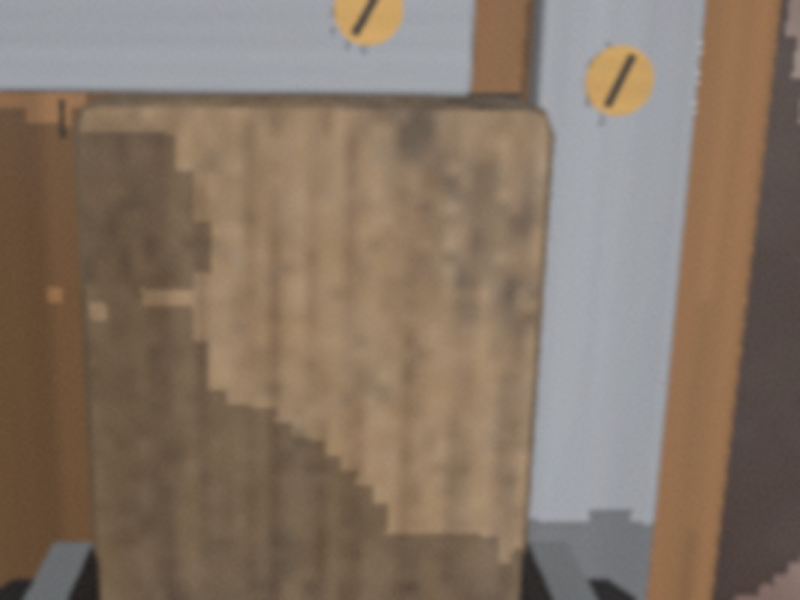

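The picture shows the billet's far end parallel to and touching the short strip (edge at row ~100). Its right side lies along the long strip, from about (550,130) down to (525,520). The tool is level and pushes about 28 N into each strip with no twist, so I am handing in.

```bash
python3 -c "
from rig import ctrl
print(ctrl.finish_job())"
```

```text
the job is handed in; nothing more can be done
None
```

The job is handed in at about 33 s of the 64 s allowed. The tape roll lies flat near the middle of the newspaper. The gripper still holds the billet flat in the corner, level and square, pushing about 28 N towards each strip. The arm never went near the tumbler, tweezers or pencil, though I took no final picture to check them.

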